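# Take a cutting length off the jig with a spring rule

## Task

Set the spring rule to the length of the column-cutting jig: lower its end hook behind the jig's fence, draw the case straight back against the spring until its back rests on the stop block, and there push the case firmly down onto the plate so that the brake underneath locks the blade. Leave the rule standing locked in the jig, hook on the fence and back at the stop; do not ram the jig, do not lean on it with more than about 3 kg, do not shift the stop, and do not disturb the beaker, marker or nut driver.

Things in the scene. Friction and masses are not known exactly. Their poses are not given: they have to be found in the camera images.
- jig: Fixed aluminium plate 250 long (x, from -145 to +105), 70 wide (y), its top face 8 mm above this origin (which lies on the bench). x points from the stop block to the fence. The fence is an upright steel strip across the plate, 66 long (y), 6 thick (x 84 to 90), rising 22 mm above the plate. Its outer (+x) face, where the hook catches, is at x = 90; two small feet, 6 mm high, stand on its inner side near the ends (more than 25 mm from the centre line).
- fence_top (a point): Point in the middle of the upper edge of the fence's outer face (30 mm above the bench); axes as the jig.
- stop_face (a point): Point in the middle of the stop block's front face, which looks to +x (to the fence) and is square to the jig's x axis; 18 mm above the plate; axes as the jig. The block is aluminium, 26 x 66 x 36 mm with a small black star knob on top, behind the face (top about 65 mm above the plate); it is clamped at a length that differs from start to start, and slips only above about 60 N.
- stop (a joint): Position of the clamped stop block, m: its face lies at jig x = -0.100 + this value. Leave it.
- rule_mid (a point): Centre of the case of the spring rule, a loose grey box with rounded edges 76 long (x) x 36 wide (y) x 58 mm high (z), about 0.18 kg, to be gripped across its 36 mm width. x points out of the mouth, to the hook. The underside of the case is 29 mm below this point; the brake shoe (50 x 28 mm) sticks out another 7 mm below that while unlocked, and the rule stands on it.
- rule_back (a point): Middle of the flat back face of the case, 38 mm behind rule_mid and 16 mm below it; axes as rule_mid.
- hook_inner (a point): Middle of the lower edge of the hook's inner face (the face that looks back to the case). With the blade in, it lies 60 mm ahead (22 mm in front of the case) of rule_mid and 23 mm below it. The hook is 22 wide (y), 2.5 thick (x) and reaches 18 mm below the underside of the steel blade; the blade is 16 wide, 2 thick, and its underside is 5 mm below rule_mid. The blade is rigid and stays level and in line with the case.
- blade (a joint): How far the blade is drawn out, m: 0 in (as at the start), 0.12 its end stop. A spring pulls it in with 3 N at 0 and 4.4 N at 0.12. The jig's length needs 0.047 to 0.092.
- brake (a joint): How far the shoe is pushed up into the case, m; 0 out. Moves under 5 N, stays where left. Its lining is worn and meets the blade, unseen, after 3 to 6 mm: felt as the push stiffens. It clamps only if pressed home: a push about 15 N (13 to 18) above the force felt just before touching the plate is right; below 11 N the spring pulls the case away when let go, as nothing else holds it.
- beaker: Glass beaker 55 wide, 71 mm high, bystander; origin under its centre.
- marker: Marker pen 128 mm long lying on the bench, bystander.
- nut_driver: Nut driver 147 mm long lying on the bench, bystander.

How it is judged:
By the outcome, as a careful person would: the job done as asked, in the order asked, and still so for the second after the job is handed in, with the robot touching nothing.
It also fails if it takes over 43 s, if anything falls off the work surface, if the arm or the gripper's body presses on something with over 40 N, if the wrist force passes 120 N, or if a joint passes its speed limit or range.

## Robot

A 6-joint arm with a two-finger parallel gripper is mounted at the origin on a cart in front of the work surface, level with it; the furniture and walls round the work are solid. World frame = base frame: x ahead of the robot, y to its left, z up, the work surface at z = 0. Lengths are in m, angles in degrees, forces in N, time in s.
With the tool pointing down it reaches from about 0.375 to 0.9 m from the base axis. Payload 3.1 kg.
Tool frame: the origin (TCP) lies at the very end of the fingers, on their centre line; the grasp point (between the pads) lies 19 mm behind it (bot.hold_point_z is the z of the grasp point in the tool frame, in m); z points along the fingers, y is the direction in which the jaws open and shut (so a half turn about z gives the same grasp; the last joint's range is limited). The gripper opens to 87 mm and grips with 3 to 60 N. Pads are 19 mm wide; open, the fingers measure 117 mm over their backs; the gripper's body (75 mm by 190 mm) begins 51 mm behind the grasp point.
Start: joints at [64.372, 30.224, 82.088, -0, 67.689, -10.227], TCP at [0.166, 0.603, 0.223] pointing down, gripper open.
Joint ranges: [-176.69, 176.69], [-43.24, 126.21], [12.49, 139.97], [-82, 262], [0, 151.66], [-163.58, 163.58]. Speed limits (degrees/s): [159.86, 159.86, 180, 180, 180, 180].

## Interface

Orientations are given as a 3x3 rotation matrix whose columns are the frame's x, y, z axes.
In Python, from rig import bot gives the robot as it stands.
- The arm moves only by the tool servo_tool, never from a script. Its argument "increments" is a list of rows, each a list of 3 entries, a list of its own where there are three numbers: the closure, from 0 (fully open) to 1 (shut), then the shift along the tool's x, y, z in mm, then the turn about the tool's z in degrees. In form: [[claw, [x, y, z], turn], ...]. A call has 1 to 5 rows; each row shifts and turns the commanded pose from where the row before left it, along the tool's axes as they then stand; what a row does not reach is not made up. A row lasts 1/8 s, in which the tool goes at most 62.5 mm and 10.7 degrees, less where a joint would pass 70% of its speed; a pose out of reach is approached as far as the arm can. A call with a gripper value outside its range is refused whole. The fingers move at their own pace and stop on an object; the grip force is fixed at half the most. Time passes only in rows, so rows that do not move let the fingers close. It gives the time, the measured TCP pose, the force and the opening at its end, in the units of the state.
- bot.read_state(): the state, without advancing time (a new reading comes with each control period).
- bot.capture(name): name is "side" or "top" or "wrist"; returns (picture, depth): 420x560x3 uint8, blue, green, red; 420x560 float32, m along the optical axis (not along the pixel's ray), 0 where there is no reading.
- bot.camera_info(name): a dict with "K" (3x3 intrinsics, pixels), "R" (3x3) and "t" (3): a world point X has camera coordinates R X + t; the wrist camera has in their place "mount" (4x4, takes a point from camera to tool coordinates, whose origin is the TCP and whose axes are the flange's). Camera axes: x right, y down, z forward; pixel columns grow to the right and rows downward; lengths in m; the calibration is good to about 2 mm. A picture is of the moment at which its call begins: read the wrist's pose just before it. camera_info takes no time and is no camera call.
- bot.hand_in(): hands the job in, once; it reports no verdict.
Trained networks look in the newest picture that a camera, given by its name, has taken for a name from the list of things; names that differ only in an ending like _2 or _b are one class to them, and where a whole thing is asked for, a point or a joint stands for the part that bears it (a point fixed in the world has none). Each returns a list of dicts, best first, with "p" (0 to 1); they miss things now and then, are a little off and sometimes report something else, mostly with a low value. They report only what shows in the picture. A call takes as long as a camera call.
- bot.find_in(camera, thing): "bbox" ([left, top, right, bottom] in pixels, round what is visible of it).
- bot.trace(camera, thing): "region" (420x560 bool, what is visible of it) and "bbox" ([left, top, right, bottom] in pixels, round what is visible of it).
The state is a dict: "time_s": time; "joint_positions": joint angles; "qvel": joint speeds; "tau": joint torques, N m; "position": TCP position; "tcp_rot": TCP orientation; "force": force on the tool from outside, world axes, zero at the start; "moment": the same for the moment, N m; "opening": opening from 0.0 (shut) to 1.0 (fully open).
Only numpy, scipy, OpenCV 4.12 (cv2) and the standard library are available. Lean on these libraries where they do the work, as an engineer would, in place of code of your own. Each camera call takes 0.05 s, during which the arm holds its last target.

## Working session

There is one attempt and no reset: what is moved stays moved. The work goes in short steps, Python scripts to look and compute and a tool call to move; the robot and the scene stay as the last step left them, time stands still between calls to the robot, and variables do not carry over. Pictures are saved under pics/ and viewed, and the job is handed in when it is done.

Besides the shell and the picture viewer there is one more tool, called after "Request:" by a JSON object that holds its "op" and its "data", one argument or row to a line. servo_tool: Moves the arm, as the interface text tells. Its arguments: {"type":"object","properties":{"increments":{"type":"array","items":{"type":"array"}}},"required":["increments"]}

```bash
ls; mkdir -p pics
cat > h.py <<'E'
import numpy as np, cv2
from rig import bot
def cap(name,fn=None):
    s=bot.read_state(); im,d=bot.capture(name)
    if fn: cv2.imwrite('pics/'+fn,im)
    return s,im,d
def pts(name,d,mask,s=None):
    ci=bot.camera_info(name);K=np.array(ci["K"])
    v,u=np.nonzero(mask&(d>0)); z=d[v,u]
    P=np.stack([(u-K[0,2])/K[0,0]*z,(v-K[1,2])/K[1,1]*z,z],1)
    if name=="wrist":
        M=np.array(ci["mount"]); P=P@M[:3,:3].T+M[:3,3]
        return P@np.array(s["tcp_rot"]).T+np.array(s["position"])
    R=np.array(ci["R"]);t=np.array(ci["t"])
    return (P-t)@R
E
python3 - <<'E'
from h import *
np.set_printoptions(precision=4,suppress=True)
s,im,d=cap("top","top0.png")
print(s["tcp_rot"],s["time_s"])
for n in ["jig","rule_mid","stop","beaker","marker","nut_driver"]:
    r=bot.trace("top",n)
    for q in r[:2]:
        P=pts("top",d,q["region"]); print(n,round(q["p"],2),q["bbox"],len(P),np.percentile(P,[2,50,98],axis=0).round(4).tolist())
s,im,d=cap("side","side0.png")
for n in ["jig","rule_mid","stop"]:
    r=bot.trace("side",n)
    for q in r[:2]:
        P=pts("side",d,q["region"]); print(n,round(q["p"],2),q["bbox"],len(P),np.percentile(P,[2,50,98],axis=0).round(4).tolist())
print(bot.camera_info("wrist"),bot.hold_point_z, bot.read_state()["time_s"])
E
```

```text
pics
[[-0.9641  0.2656 -0.0009]
 [ 0.2656  0.9641 -0.0019]
 [ 0.0004 -0.0021 -1.    ]] 0.0
jig 0.71 [262.2, 154.4, 362.4, 199.8] 2606 [[0.5495, -0.2425, 0.0045], [0.598, -0.1285, 0.009], [0.6481, -0.0093, 0.067]]
rule_mid 0.75 [189.9, 225.2, 231.8, 245.7] 550 [[0.4186, 0.0812, 0.0308], [0.4404, 0.1193, 0.0649], [0.4578, 0.1757, 0.0698]]
stop 0.75 [332.9, 165.9, 354.0, 193.5] 302 [[0.552, -0.2094, 0.0241], [0.5799, -0.1903, 0.0443], [0.615, -0.1761, 0.0751]]
beaker 0.71 [385.4, 159.5, 415.1, 188.6] 540 [[0.5746, -0.3666, 0.0087], [0.601, -0.3445, 0.0357], [0.6238, -0.3167, 0.0723]]
marker 0.78 [129.5, 232.9, 175.4, 258.4] 245 [[0.4057, 0.2289, 0.0095], [0.4328, 0.2773, 0.0141], [0.4556, 0.3345, 0.018]]
marker 0.24 [188.5, 227.7, 233.1, 251.8] 592 [[0.4185, 0.0815, 0.0002], [0.4406, 0.1208, 0.0647], [0.461, 0.1761, 0.0697]]
nut_driver 0.64 [359.0, 203.1, 418.4, 222.2] 338 [[0.4797, -0.3829, -0.0013], [0.4994, -0.2937, 0.0202], [0.53, -0.2489, 0.0258]]
jig 0.63 [231.2, 171.3, 295.7, 247.8] 2153 [[0.5503, -0.2119, 0.0031], [0.6008, -0.1148, 0.0096], [0.6529, -0.004, 0.0655]]
rule_mid 0.61 [312.9, 258.7, 340.8, 316.0] 1018 [[0.4196, 0.0869, 0.0106], [0.4434, 0.1463, 0.0606], [0.4624, 0.1806, 0.0683]]
stop 0.8 [263.7, 169.5, 289.2, 195.9] 429 [[0.5528, -0.2066, 0.0131], [0.5833, -0.1849, 0.0398], [0.6139, -0.1739, 0.0726]]
{'K': array([[345.7503,   0.    , 280.7105],
       [  0.    , 345.7503, 215.3601],
       [  0.    ,   0.    ,   1.    ]]), 'mount': array([[-0.0002, -0.9648, -0.2628,  0.0707],
       [ 1.    , -0.0002, -0.0001,  0.0006],
       [ 0.    , -0.2628,  0.9648, -0.1616],
       [ 0.    ,  0.    ,  0.    ,  1.    ]])} -0.0187 0.55
```

Run:
```python
import cv2
a=cv2.imread('pics/top0.png');cv2.imwrite('pics/top0c.png',cv2.resize(a[130:280,120:430],None,fx=2.5,fy=2.5,interpolation=3))
a=cv2.imread('pics/side0.png');cv2.imwrite('pics/side0c.png',cv2.resize(a[150:340,200:400],None,fx=3,fy=3,interpolation=3))
```

```text
(no output)
```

View pics/top0c.png

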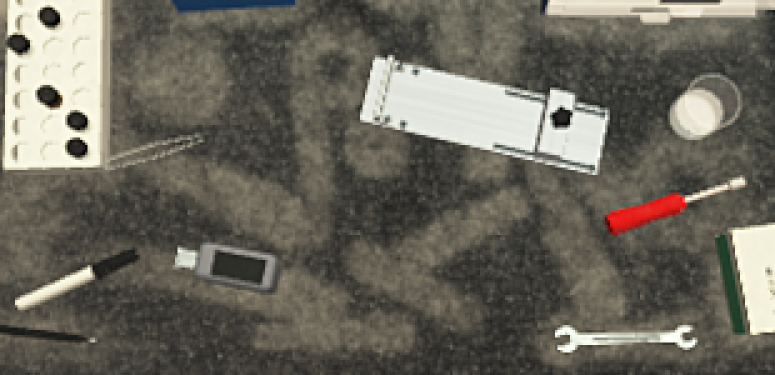

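View pics/side0c.png

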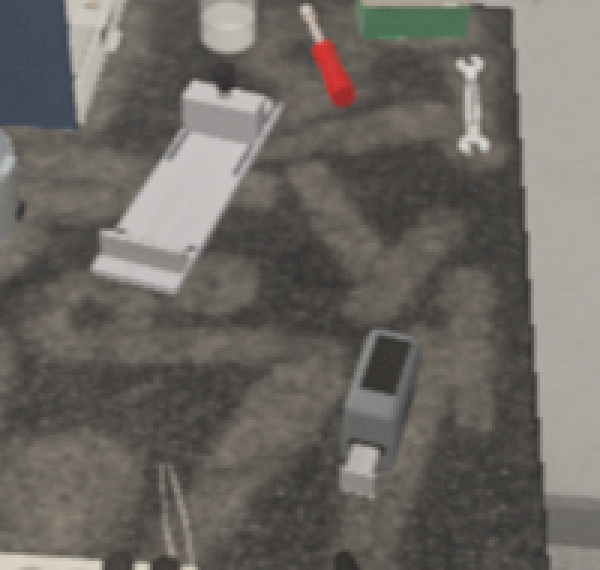

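```bash
cat >> h.py <<'E'
np.set_printoptions(precision=4,suppress=True)
def plan(target,yaw,n,claw=0,s=None):
    """target TCP xyz, yaw deg of tool x in world; n rows"""
    s=s or bot.read_state(); R=np.array(s["tcp_rot"]);p=np.array(s["position"])
    y0=np.degrees(np.arctan2(R[1,0],R[0,0])); dy=(yaw-y0+180)%360-180
    turn=-dy/n; step=(np.array(target)-p)/n
    rows=[]
    for i in range(n):
        a=np.radians(-turn*i); c,si=np.cos(a),np.sin(a)
        Ri=np.array([[c,-si,0],[si,c,0],[0,0,1]])@R
        rows.append([claw,np.round(Ri.T@step*1e3,1).tolist(),round(turn,2)])
    print("yaw0",y0,"dyaw",dy); 
    for r in rows: print(r)
E
python3 - <<'E'
from h import *
plan([0.438,0.118,0.21],81,10)
E
```

```text
yaw0 164.60013829957896 dyaw -83.60013829957896
[0, [-39.1, -39.5, 1.3], np.float64(8.36)]
[0, [-44.4, -33.4, 1.3], np.float64(8.36)]
[0, [-48.8, -26.6, 1.3], np.float64(8.36)]
[0, [-52.1, -19.2, 1.3], np.float64(8.36)]
[0, [-54.4, -11.4, 1.3], np.float64(8.36)]
[0, [-55.5, -3.4, 1.3], np.float64(8.36)]
[0, [-55.4, 4.7, 1.2], np.float64(8.36)]
[0, [-54.1, 12.7, 1.2], np.float64(8.36)]
[0, [-51.7, 20.5, 1.2], np.float64(8.36)]
[0, [-48.1, 27.7, 1.2], np.float64(8.36)]
```

Request:
{"op": "servo_tool", "data": {
  "increments": [
    [0,[-39,-39.5,1.3],8.4],
    [0,[-44.4,-33.4,1.3],8.4],
    [0,[-49,-26.6,1.3],8.4],
    [0,[-52,-19,1.3],8.4],
    [0,[-54.4,-11.4,1.3],8.4]
  ]
}}

```text
time_s: 1.18
position: [0.3026, 0.3589, 0.2164]
tcp_rot: [[-0.535, 0.845, 0.001], [0.845, 0.535, 0.001], [-0.0, 0.001, -1.0]]
force: [0.8, 0.2, -1.0]
opening: 0.999
```

Request:
{"op": "servo_tool", "data": {
  "increments": [
    [0,[-55.5,-3.4,1.3],8.4],
    [0,[-55.4,4.7,1.2],8.4],
    [0,[-54,12.7,1.2],8.4],
    [0,[-51.7,20.5,1.2],8.3],
    [0,[-48,27.7,1.2],8.3]
  ]
}}

```text
time_s: 1.8
position: [0.4376, 0.1158, 0.2103]
tcp_rot: [[0.165, 0.986, 0.001], [0.986, -0.165, 0.0], [0.0, 0.001, -1.0]]
force: [-0.8, 0.7, 0.8]
opening: 0.999
```

Run:
```python
from h import *
s,im,d=cap("wrist","w1.png")
print(s["time_s"],s["position"],s["force"])
R=np.array(s["tcp_rot"]);print(R)
r=bot.trace("wrist","rule_mid")
for q in r: print(q["p"],q["bbox"])
P=pts("wrist",d,r[0]["region"],s)
np.savez("w1.npz",d=d,reg=r[0]["region"],pos=s["position"],rot=s["tcp_rot"])
top=P[P[:,2]>0.055]
print(len(top),np.percentile(top[:,2],[5,50,95]))
rect=cv2.minAreaRect(top[:,:2].astype(np.float32)*1000); print(rect)
```

```text
1.8 [0.4376 0.1158 0.2103] [-0.7985  0.7105  0.7924]
[[ 0.1649  0.9863  0.0012]
 [ 0.9863 -0.1649  0.0002]
 [ 0.0004  0.0012 -1.    ]]
0.74 [262.9, 126.5, 305.5, 238.3]
3019 [0.0593 0.0645 0.0664]
((441.01922607421875, 118.5549087524414), (76.18783569335938, 35.968040466308594), 78.7196044921875)
```

View pics/w1.png

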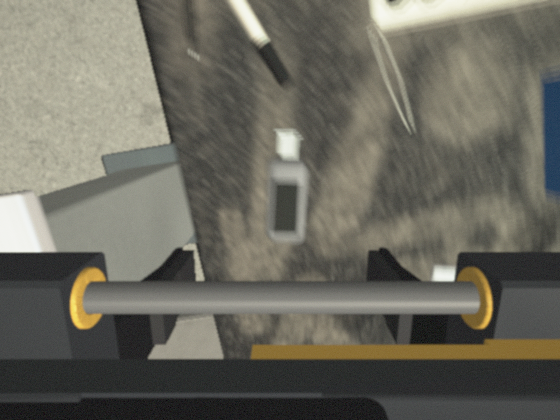

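Run:
```python
from h import *
plan([0.4410,0.1186,0.0175],78.7,5)
```

```text
yaw0 80.33804226151376 dyaw -1.6380422615137604
[0, [1.1, -0.3, 38.6], np.float64(0.33)]
[0, [1.1, -0.3, 38.6], np.float64(0.33)]
[0, [1.1, -0.3, 38.6], np.float64(0.33)]
[0, [1.1, -0.3, 38.6], np.float64(0.33)]
[0, [1.1, -0.3, 38.6], np.float64(0.33)]
```

Run:
```python
from h import *
s=bot.read_state();print(s["time_s"],s["position"],s["force"],s["qvel"])
R=np.array(s["tcp_rot"]);print(R, R.T@(np.array([0.4410,0.1186,0.0175])-np.array(s["position"])))
```

```text
1.9 [0.4407 0.1133 0.2105] [0.1787 0.4075 1.5379] [ 4.735  -1.0219  2.6885  3.1324  2.2044 -0.8476]
[[ 0.1678  0.9858  0.0046]
 [ 0.9858 -0.1678 -0.0014]
 [-0.0006  0.0048 -1.    ]] [ 0.0054 -0.0015  0.1929]
```

Request:
{"op": "servo_tool", "data": {
  "increments": [
    [0,[0,0,20],0.7],
    [0,[0,0,10],0.7],
    [0,[0,0,0],0],
    [0,[0,0,0],0]
  ]
}}

```text
time_s: 2.4
position: [0.4367, 0.118, 0.1803]
tcp_rot: [[0.183, 0.983, 0.001], [0.983, -0.183, 0.0], [0.0, 0.001, -1.0]]
force: [-0.3, 0.4, 0.1]
opening: 1.001
```

```bash
cat >> h.py <<'E'
def rule(fn):
    s,im,d=cap("wrist",fn)
    r=bot.trace("wrist","rule_mid"); P=pts("wrist",d,r[0]["region"],s)
    print("qv",np.abs(s["qvel"]).max(),s["position"])
    top=P[P[:,2]>0.055]; print(r[0]["p"],np.percentile(top[:,2],[5,50,95]),cv2.minAreaRect(top[:,:2].astype(np.float32)*1000))
E
python3 - <<'E'
from h import *
rule("w2.png")
s=bot.read_state();print(s["position"])
plan([0.4410,0.1186,0.0175],78.7,4)
E
```

```text
qv 0.28862305711818764 [0.4367 0.118  0.1803]
0.76 [0.0593 0.0645 0.0663] ((441.02398681640625, 118.40258026123047), (76.36811828613281, 36.036861419677734), 78.82727813720703)
[0.4368 0.1179 0.1805]
yaw0 79.45024420096306 dyaw -0.7502442009630386
[0, [0.4, 0.9, 40.7], np.float64(0.19)]
[0, [0.4, 0.9, 40.7], np.float64(0.19)]
[0, [0.4, 0.9, 40.7], np.float64(0.19)]
[0, [0.4, 0.9, 40.7], np.float64(0.19)]
```

Request:
{"op": "servo_tool", "data": {
  "increments": [
    [0,[0.8,2,50],0.3],
    [0,[0.6,2,50],0.3],
    [0,[0,0,38],0],
    [0,[0,0,18],0],
    [0,[0,0,7],0]
  ]
}}

```text
time_s: 3.12
position: [0.4407, 0.1182, 0.0162]
tcp_rot: [[0.194, 0.981, -0.001], [0.981, -0.194, -0.0], [-0.0, -0.001, -1.0]]
force: [-0.4, -0.2, -0.0]
opening: 0.999
```

Request:
{"op": "servo_tool", "data": {
  "increments": [
    [0.3,[0,0,0],0],
    [0.6,[0,0,0],0],
    [0.8,[0,0,0],0],
    [1,[0,0,0],0],
    [1,[0,0,0],0]
  ]
}}

```text
time_s: 3.75
position: [0.4409, 0.1181, 0.0172]
tcp_rot: [[0.194, 0.981, 0.001], [0.981, -0.194, -0.0], [0.0, 0.001, -1.0]]
force: [0.1, -0.3, 0.3]
opening: 0.516
```

Request:
{"op": "servo_tool", "data": {
  "increments": [
    [1,[0,0,0],0],
    [1,[0,0,0],0],
    [1,[0,0,0],0]
  ]
}}

```text
time_s: 4.12
position: [0.4407, 0.1181, 0.017]
tcp_rot: [[0.194, 0.981, -0.0], [0.981, -0.194, -0.0], [-0.0, -0.0, -1.0]]
force: [-0.1, -0.1, 2.1]
opening: 0.412
```

Request:
{"op": "servo_tool", "data": {
  "increments": [
    [1,[0,0,-30],0],
    [1,[0,0,-50],0],
    [1,[0,0,-50],0],
    [1,[0,0,0],0]
  ]
}}

```text
time_s: 4.62
position: [0.4432, 0.1182, 0.1498]
tcp_rot: [[0.194, 0.981, 0.008], [0.981, -0.194, 0.0], [0.002, 0.008, -1.0]]
force: [1.0, 0.3, -1.5]
opening: 0.411
```

Run:
```python
from h import *
s,im,d=cap("top")
r=bot.trace("top","jig")[0]; P=pts("top",d,r["region"])
m=(P[:,2]>0.002)&(P[:,2]<0.014)
print("plate",cv2.minAreaRect(P[m][:,:2].astype(np.float32)*1000))
m=P[:,2]<0.02
print("z",np.percentile(P[:,2],[5,50]))
f=P[(P[:,2]>0.022)&(P[:,2]<0.036)&(P[:,1]>-0.06)]; print("fence",len(f),f.mean(0),f.min(0),f.max(0))
st=bot.trace("top","stop")[0]; Q=pts("top",d,st["region"]); Q=Q[(Q[:,2]>0.036)]
print("stop",cv2.minAreaRect(Q[:,:2].astype(np.float32)*1000),np.percentile(Q[:,2],[5,50,95]))
print(s["position"],s["opening"],s["force"])
```

```text
plate ((604.8479614257812, -127.50776672363281), (249.62835693359375, 82.36299133300781), 76.13633728027344)
z [0.0056 0.0089]
fence 65 [ 0.6223 -0.0213  0.0304] [ 0.5924 -0.0299  0.0237] [ 0.6547 -0.0122  0.0358]
stop ((583.7213134765625, -193.16680908203125), (26.060558319091797, 65.0423355102539), 77.76667785644531) [0.0413 0.0448 0.0739]
[0.4432 0.1182 0.1498] 0.41137522079089117 [ 1.0081  0.2805 -1.4919]
```

Run:
```python
from h import *
plan([0.6125,-0.065,0.13],77.5,5,1)
```

```text
yaw0 78.79566232753541 dyaw -1.2956623275354104
[1, [-29.2, 41.0, 3.1], np.float64(0.26)]
[1, [-29.0, 41.2, 3.1], np.float64(0.26)]
[1, [-28.8, 41.3, 3.1], np.float64(0.26)]
[1, [-28.6, 41.4, 3.1], np.float64(0.26)]
[1, [-28.4, 41.6, 3.1], np.float64(0.26)]
```

Request:
{"op": "servo_tool", "data": {
  "increments": [
    [1,[-29,41,3],0.3],
    [1,[-29,41,3],0.3],
    [1,[-29,41,3],0.3],
    [1,[-29,41,3],0.2],
    [1,[-17,25,2],0.2]
  ]
}}

```text
time_s: 5.4
position: [0.5991, -0.0525, 0.1298]
tcp_rot: [[0.218, 0.976, -0.004], [0.976, -0.218, 0.001], [0.0, -0.004, -1.0]]
force: [-0.2, 0.8, -1.7]
opening: 0.411
```

Request:
{"op": "servo_tool", "data": {
  "increments": [
    [1,[-8,12,1],0],
    [1,[-3,4,0],0],
    [1,[0,0,0],0],
    [1,[0,0,0],0],
    [1,[0,0,0],0]
  ]
}}

```text
time_s: 6.02
position: [0.6115, -0.0639, 0.1322]
tcp_rot: [[0.215, 0.977, -0.0], [0.977, -0.215, 0.0], [0.0, -0.0, -1.0]]
force: [-0.2, 0.2, -1.5]
opening: 0.41
```

Run:
```python
from h import *
s,im,d=cap("wrist","w3.png")
print(s["time_s"],s["position"],s["force"],np.abs(s["qvel"]).max());print(np.array(s["tcp_rot"]))
out=dict(d=d,pos=s["position"],rot=s["tcp_rot"])
for n in ["jig","rule_mid","stop","hook_inner"]:
    r=bot.trace("wrist",n)
    for q in r[:2]: print(n,q["p"],q["bbox"],q["region"].sum())
    if r: out[n]=r[0]["region"]
np.savez("w3.npz",**out)
```

```text
6.025 [ 0.6115 -0.0639  0.1322] [-0.1524  0.1946 -1.4857] 0.31177192147584853
[[ 0.2155  0.9765 -0.0003]
 [ 0.9765 -0.2155  0.0001]
 [ 0.0001 -0.0003 -1.    ]]
jig 0.94 [242.9, 133.5, 331.0, 221.3] 3276
rule_mid 0.62 [231.9, 141.0, 329.7, 347.2] 12617
hook_inner 0.97 [255.1, 141.9, 307.9, 197.4] 2224
```

View pics/w3.png

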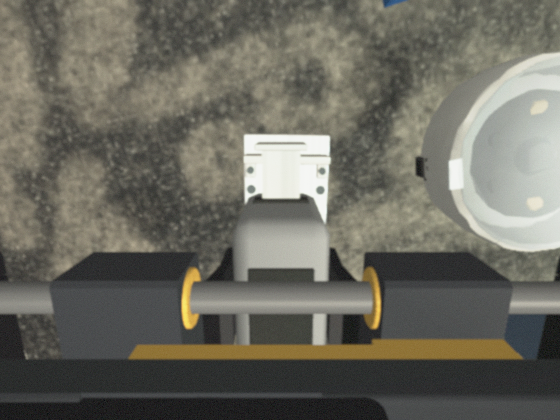

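```bash
python3 - <<'E'
from h import *
z=np.load("w3.npz"); d=z["d"]; s=dict(position=z["pos"],tcp_rot=z["rot"])
R=z["rot"];p=z["pos"]
full=np.ones(d.shape,bool)
ci=bot.camera_info("wrist");
ok=d>0; v,u=np.nonzero(ok); P=pts("wrist",d,full,s); L=(P-p)@R
m=(u>415)&(v<250)&(P[:,2]>0.02); print("bucket",len(P[m]),np.percentile(P[m],[1,50,99],axis=0),np.percentile(L[m],[1,50,99],axis=0))
# plate
m=(P[:,2]>0.004)&(P[:,2]<0.0125)&(np.abs(L[:,1])<0.06)&(L[:,0]>0.0)&(L[:,0]<0.09)
print("plate",m.sum(),np.percentile(P[m][:,2],[5,50,95]),L[m].min(0),L[m].max(0))
# plate edges
Q=L[m]
for x0 in np.arange(0.02,0.075,0.008):
    q=Q[(Q[:,0]>x0)&(Q[:,0]<x0+0.008)]
    if len(q)>5: print(round(x0+.004,3),len(q),q[:,1].min(),q[:,1].max())
for y0 in np.arange(-0.036,0.034,0.006):
    q=Q[(Q[:,1]>y0)&(Q[:,1]<y0+0.006)]
    if len(q)>5: print("y",round(y0+.003,3),q[:,0].max())
m=(P[:,2]>0.024)&(P[:,2]<0.036)&(np.abs(L[:,1])<0.045)&(L[:,0]>0.02)&(L[:,0]<0.08)
Q=L[m];print("fence",len(Q))
for y0 in np.arange(-0.036,0.036,0.006):
    q=Q[(Q[:,1]>y0)&(Q[:,1]<y0+0.006)]
    if len(q)>2: print("y",round(y0+.003,3),len(q),q[:,0].min(),q[:,0].max())
H=pts("wrist",d,z["hook_inner"],s); HL=(H-p)@R; print("hook/blade tool frame");print(np.percentile(HL,[0,1,50,99,100],axis=0))
h=HL[(HL[:,0]>0.045)];print(h.min(0),h.max(0))
E
python3 -c "
import cv2;a=cv2.imread('pics/w3.png');cv2.imwrite('pics/w3c.png',cv2.resize(a[115:235,220:350],None,fx=5,fy=5,interpolation=2))"
```

```text
bucket 21901 [[ 0.7267 -0.1095  0.0239]
 [ 0.7567 -0.0414  0.0792]
 [ 0.7922  0.0096  0.0966]] [[-0.0101  0.1091  0.0356]
 [ 0.0519  0.1368  0.0529]
 [ 0.11    0.1734  0.1083]]
plate 2439 [0.0063 0.0075 0.009 ] [ 0.0001 -0.0304  0.1198] [0.0623 0.0403 0.1275]
0.024 403 -0.029763063833918232 0.040110160968389645
0.032 280 -0.02959815778155457 0.039863051232945194
0.04 82 -0.029262234918033488 0.03935362716239812
0.048 303 -0.029119008850359073 0.040046756707767354
0.056 609 -0.02957980407607905 0.04030141560243756
0.064 183 -0.029434183117249355 0.03936759817769369
y -0.033 0.010896529130792702
y -0.027 0.062283957292390564
y -0.021 0.06228627264757823
y -0.015 0.06156088863847914
y -0.009 0.06153645347117917
y -0.003 0.061555555950110925
y 0.003 0.06152122913048677
y 0.009 0.06151123887901817
y 0.015 0.06152666762217098
y 0.021 0.06152494350744214
y 0.027 0.061495775407178155
y 0.033 0.06149401949041736
fence 424
y -0.027 43 0.04142427765377128 0.04734055990925798
y -0.021 72 0.04144389455671555 0.04736307962942487
y -0.015 54 0.041522759904317696 0.04722730000221806
y 0.015 25 0.041500093975715455 0.046862605127534165
y 0.021 64 0.04075599446429129 0.046836735125448545
y 0.027 71 0.04063782422087097 0.04681893759357446
y 0.033 70 0.04062323902730908 0.0465949507133957
hook/blade tool frame
[[ 0.0316 -0.0152 -0.0181]
 [ 0.0407 -0.0091 -0.0173]
 [ 0.0531  0.0007 -0.0154]
 [ 0.0631  0.0106 -0.0011]
 [ 0.0632  0.0177  0.1257]]
[ 0.045  -0.0149 -0.0181] [0.0632 0.0177 0.1257]
```

View pics/w3c.png

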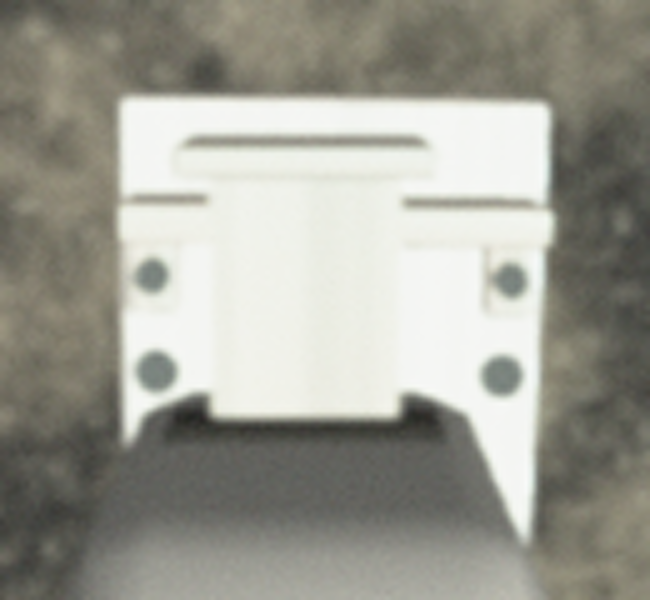

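Run:
```python
from h import *
z=np.load("w3.npz"); d=z["d"]; s=dict(position=z["pos"],tcp_rot=z["rot"]);R=z["rot"];p=z["pos"]
P=pts("wrist",d,np.ones(d.shape,bool),s); L=(P-p)@R; v,u=np.nonzero(d>0)
m=(u>405)&(v<260)&(P[:,2]>0.07)&(P[:,2]<0.12)
for a in np.arange(-0.06,0.08,0.012):
    q=m&(L[:,0]>a)&(L[:,0]<a+.012)
    if q.sum()>3: print(round(a,3),q.sum(),L[q][:,1].min(),P[q][:,2].max(),np.percentile(L[q][:,1],2))
# top camera check of what else is tall around
s,im,d=cap("top","top1.png")
T=pts("top",d,np.ones(d.shape,bool)); TL=(T-p)@R
m=(T[:,2]>0.06)&(T[:,2]<0.13)&(TL[:,1]>0.07)&(TL[:,1]<0.16)&(TL[:,0]>-0.2)&(TL[:,0]<0.12)
q=TL[m];print(m.sum(), q.min(0) if len(q) else 0,T[m].max(0) if len(q) else 0)
m=(T[:,2]>0.06)&(T[:,2]<0.3)&(TL[:,1]>-0.16)&(TL[:,1]<-0.07)&(TL[:,0]>-0.2)&(TL[:,0]<0.12)
q=TL[m];print(m.sum())
```

```text
-0.012 590 0.14129787131556437 0.08636703505288407 0.14508888740150658
-0.0 1223 0.12962204052654827 0.09186703164766034 0.13335412507289288
0.012 1587 0.12230050618813867 0.09677476248190778 0.12490453210090184
0.024 1953 0.10960508463757812 0.09740952186496743 0.11241231837835522
0.036 2200 0.10770660445479985 0.09795499576920896 0.10968415466295428
0.048 2007 0.10828753659009903 0.09807100761491577 0.11798779041977704
0.06 1915 0.11681366959490942 0.09719915116144867 0.1199625346924955
0.072 1683 0.12225062735277724 0.09471034529935453 0.12426633501889374
720 [-0.1998  0.0924  0.0023] [ 0.7452 -0.1864  0.1299]
0
```

View pics/top1.png

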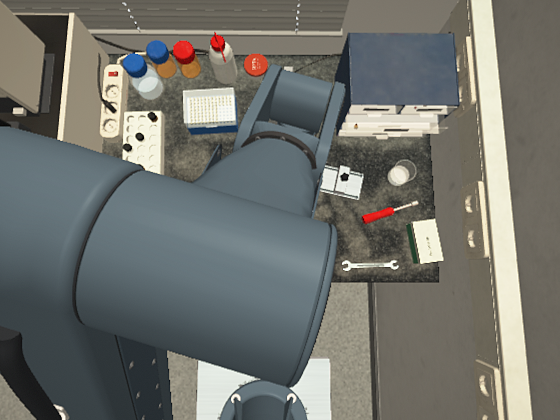

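Run:
```python
from h import *
s,im,d=cap("top"); z=np.load("w3.npz");R=z["rot"];p=z["pos"]
T=pts("top",d,np.ones(d.shape,bool)); TL=(T-p)@R; v,u=np.nonzero(d>0)
m=(u>335)&(u<445)&(v>30)&(v<140)&(T[:,2]>0.04)
for a,b in [(0.04,0.07),(.07,.1),(.1,.15),(.15,.3)]:
    for y0 in [-.16,-.19,-.22,-.25]:
        q=m&(T[:,2]>a)&(T[:,2]<b)&(T[:,1]<y0)&(T[:,1]>y0-.03)
        if q.sum()>2: print(a,b,y0,q.sum(),T[q][:,0].min(),TL[q][:,:2].min(0),TL[q][:,0].max(),T[q][:,1].max())
```

```text
0.04 0.07 -0.16 58 0.7090762708118552 [-0.1006  0.1222] -0.06207313325665211 -0.18622230774547005
0.04 0.07 -0.19 31 0.7063519665973247 [-0.1173  0.1205] -0.10183432205945465 -0.19014836029890483
0.07 0.1 -0.16 97 0.7094444742308694 [-0.1005  0.1223] -0.04034611166166572 -0.18302939264758636
0.07 0.1 -0.19 37 0.7066653344576816 [-0.1122  0.1211] -0.047835550760386834 -0.19081530682669295
0.1 0.15 -0.16 200 0.7090716111049374 [-0.101   0.1218] -0.06229049772695904 -0.18610628371903612
0.1 0.15 -0.19 235 0.6777613433646943 [-0.1374  0.0933] -0.10264182583577126 -0.191535495093323
0.1 0.15 -0.22 248 0.6780637558789466 [-0.1672  0.099 ] -0.12834107673483416 -0.2200496007753494
0.1 0.15 -0.25 225 0.6773637209559366 [-0.1961  0.106 ] -0.15973484921866327 -0.250212725551563
0.15 0.3 -0.16 426 0.7098049839766313 [-0.1004  0.1227] -0.0625759913730891 -0.18613060114433364
0.15 0.3 -0.19 1157 0.679526883174766 [-0.1368  0.0964] -0.06605632500014881 -0.19002668022422825
0.15 0.3 -0.22 1136 0.6797915287521746 [-0.1619  0.1025] -0.09637588950941207 -0.2200280298257467
0.15 0.3 -0.25 1120 0.6983280837791533 [-0.1899  0.1257] -0.12456632728166175 -0.2500342372409133
```

Run:
```python
from h import *
s,im,d=cap("top"); 
T=pts("top",d,np.ones(d.shape,bool)); v,u=np.nonzero(d>0)
m=(u>320)&(u<450)&(v>30)&(v<145)&(T[:,2]>0.03)&(T[:,0]<0.72)&(T[:,1]<-0.15)
q=T[m]
for y0 in np.arange(-0.30,-0.16,0.008):
    k=q[(q[:,1]>y0)&(q[:,1]<=y0+.008)]
    if len(k): 
        f=k[k[:,0]<0.69]
        print(round(y0,3),len(k),k[:,0].min(),"x<.69:",len(f),(f[:,2].min(),f[:,2].max()) if len(f) else "")
cv2.imwrite("pics/top2c.png",cv2.resize(im[90:200,300:450],None,fx=5,fy=5,interpolation=2))
s,im,d=cap("side"); cv2.imwrite("pics/side1.png",im)
T=pts("side",d,np.ones(d.shape,bool)); 
m=(T[:,2]>0.03)&(T[:,0]<0.72)&(T[:,0]>0.62)&(T[:,1]<-0.15)&(T[:,1]>-0.3)&(T[:,2]<0.3)
q=T[m]
for y0 in np.arange(-0.30,-0.16,0.008):
    k=q[(q[:,1]>y0)&(q[:,1]<=y0+.008)]
    if len(k): print("side",round(y0,3),len(k),k[:,0].min(),k[:,2].min(),k[:,2].max())
```

```text
-0.3 110 0.6697507370841028 x<.69: 29 (np.float64(0.11697489246759124), np.float64(0.1487123563568164))
-0.292 107 0.6707002043111878 x<.69: 30 (np.float64(0.10415021466745968), np.float64(0.14795553701067843))
-0.284 101 0.6771800600699708 x<.69: 24 (np.float64(0.1038070388574943), np.float64(0.14751394761206127))
-0.276 105 0.6783433377959605 x<.69: 24 (np.float64(0.1045577212318773), np.float64(0.14903217146217831))
-0.268 104 0.6784550825244754 x<.69: 25 (np.float64(0.10407674342038445), np.float64(0.14556058806901798))
-0.26 106 0.6786610304942254 x<.69: 24 (np.float64(0.10578656534791192), np.float64(0.14586625654576532))
-0.252 114 0.6786168931363972 x<.69: 25 (np.float64(0.10445993416255145), np.float64(0.1510422591628239))
-0.244 112 0.6785089109805098 x<.69: 27 (np.float64(0.10415505984256922), np.float64(0.14929008114570314))
-0.236 111 0.6777254588373227 x<.69: 28 (np.float64(0.10375081277630512), np.float64(0.14872290407233976))
-0.228 107 0.6785185068222715 x<.69: 26 (np.float64(0.10645480478065689), np.float64(0.14920567909061586))
-0.22 108 0.6779778955876349 x<.69: 2
[... 833 characters left out ...]
007270974069 0.20636056900509772
side -0.252 32 0.6974760233117362 0.03189823135417603 0.20649385320304223
side -0.244 28 0.6990840471867661 0.03029810526925337 0.20670716655970783
side -0.236 29 0.6979567554373867 0.030699641195701188 0.20578733050073236
side -0.228 22 0.7070779436850665 0.03713384521926933 0.2073945598881226
side -0.22 30 0.7066705122587253 0.03127413579268398 0.20585846825418372
side -0.212 31 0.7071202644637551 0.030587169333687783 0.20662820838267648
side -0.204 31 0.7069906880239815 0.048311551529380214 0.20778596237297708
side -0.196 100 0.7055158492025914 0.030505810788832907 0.2075878276645821
side -0.188 75 0.7100566542772533 0.03105893991703029 0.14661357801129535
```

View pics/top2c.png

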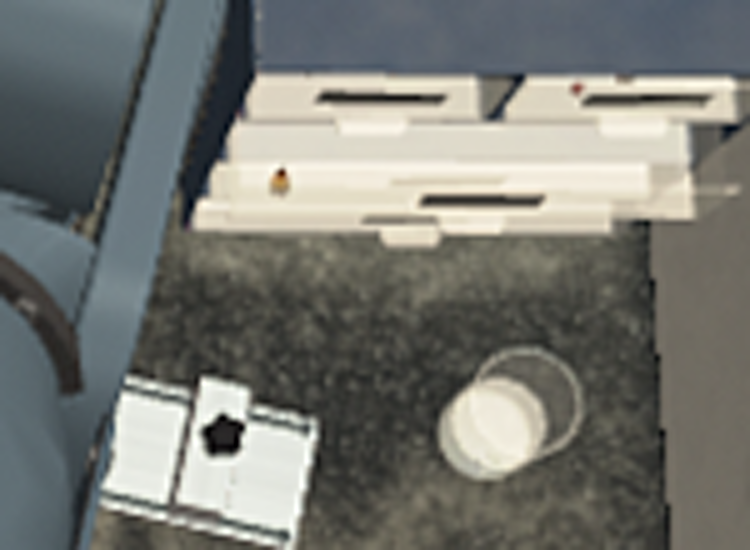

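View pics/side1.png

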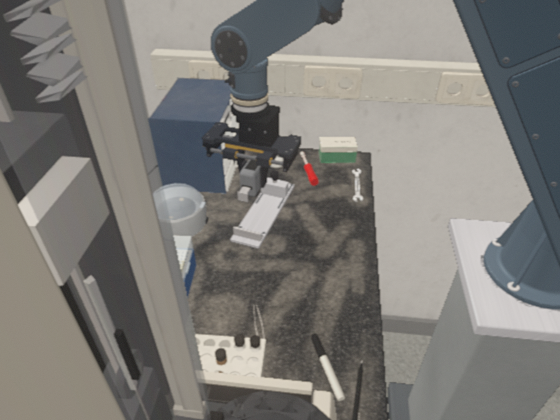

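Run:
```python
from h import *
s,im,d=cap("side");R=np.array(s["tcp_rot"]);p=np.array(s["position"])
T=pts("side",d,np.ones(d.shape,bool));
s,im,d2=cap("top"); T2=pts("top",d2,np.ones(d2.shape,bool))
for nm,A in (("side",T),("top",T2)):
    L=(A-p)@R; m=(np.abs(L[:,0])<.1)&(np.abs(L[:,1])<.13)&(L[:,2]<0.03)&(L[:,2]>-.25)
    L=L[m]
    for z0 in np.arange(-.25,0.03,.02):
        k=L[(L[:,2]>z0)&(L[:,2]<z0+.02)]
        if len(k)>2: print(nm,round(z0,2),len(k),k.min(0)[:2],k.max(0)[:2])
m=(T2[:,2]>0.09)&(T2[:,2]<0.16)&(T2[:,0]<0.695)&(T2[:,0]>.66)&(T2[:,1]<-0.16)&(T2[:,1]>-.21)
k=T2[m]; k=k[np.argsort(-k[:,1])][:14]; print(k)
```

```text
side -0.25 436 [-0.0083 -0.0339] [0.0392 0.0312]
side -0.23 393 [-0.0177 -0.0362] [0.0376 0.0304]
side -0.21 347 [-0.0122 -0.0362] [0.0371 0.0335]
side -0.19 612 [-0.0371 -0.0506] [0.0394 0.0373]
side -0.17 301 [-0.0318 -0.0509] [0.0397 0.0161]
side -0.15 396 [-0.0239 -0.0509] [0.029  0.0179]
side -0.13 1201 [-0.0379 -0.0955] [0.0398 0.0958]
side -0.11 783 [-0.0354 -0.0952] [0.0398 0.093 ]
side -0.09 604 [-0.037  -0.0873] [0.0405 0.0869]
side -0.07 116 [-0.0126 -0.0454] [0.0367 0.0337]
side -0.05 412 [-0.0284 -0.0324] [0.0406 0.0319]
side -0.03 276 [-0.0983 -0.0285] [0.0646 0.126 ]
side -0.01 153 [-0.0995 -0.0273] [0.0653 0.1297]
side 0.01 31 [-0.0984 -0.0147] [0.0251 0.1297]
top -0.25 13 [-0.0298 -0.0242] [ 0.0304 -0.0147]
top -0.23 12 [-0.0339 -0.016 ] [ 0.0339 -0.006 ]
top -0.19 4 [-0.0371 -0.0019] [-0.0358  0.0042]
top -0.09 3 [-0.0982  0.1244] [-0.0969  0.1269]
top -0.07 11 [-0.0996  0.1214] [-0.0964  0.1297]
top -0.05 7 [-0.0993  0.1221] [-0.0968  0.1292]
top -0.03 8 [-0.0992  0.1224] [-0.0966  0.1292]
top -0.01 5 [-0.0988  0.1222] [-0.097   0.1282]
top 0.01 9 [-0.1     0.1223] [-0.0966  0.1284]
[[ 0.6946 -0.1914  0.1436]
 [ 0.6904 -0.1916  0.1418]
 [ 0.6792 -0.1917  0.1398]
 [ 0.6789 -0.1917  0.1139]
 [ 0.6884 -0.1918  0.1408]
 [ 0.6934 -0.192   0.1276]
 [ 0.6844 -0.192   0.1388]
 [ 0.6869 -0.1921  0.1386]
 [ 0.6938 -0.1922  0.1393]
 [ 0.685  -0.1924  0.1241]
 [ 0.6807 -0.1925  0.1226]
 [ 0.6924 -0.1926  0.1238]
 [ 0.6901 -0.1926  0.1234]
 [ 0.6785 -0.1927  0.1081]]
```

Request:
{"op": "servo_tool", "data": {
  "increments": [
    [1,[0,-40,10],0],
    [1,[0,-40,25],0],
    [1,[0,-25,30],0],
    [1,[0,-5,25],0],
    [1,[0,0,13],0]
  ]
}}

```text
time_s: 7.2
position: [0.504, -0.0408, 0.0281]
tcp_rot: [[0.217, 0.976, -0.001], [0.976, -0.217, 0.0], [0.0, -0.001, -1.0]]
force: [0.5, -0.1, -2.1]
opening: 0.412
```

Request:
{"op": "servo_tool", "data": {
  "increments": [
    [1,[0,0,8],0],
    [1,[0,0,0],0],
    [1,[0,0,0],0]
  ]
}}

```text
time_s: 7.58
position: [0.5055, -0.0412, 0.0215]
tcp_rot: [[0.216, 0.976, 0.002], [0.976, -0.216, -0.0], [-0.0, 0.002, -1.0]]
force: [1.0, 0.1, -1.0]
opening: 0.408
```

Request:
{"op": "servo_tool", "data": {
  "increments": [
    [1,[0,0,2.5],0],
    [1,[0,0,1.5],0],
    [1,[0,0,0],0]
  ]
}}

```text
time_s: 7.95
position: [0.5047, -0.041, 0.017]
tcp_rot: [[0.216, 0.976, 0.0], [0.976, -0.216, -0.0], [-0.0, 0.0, -1.0]]
force: [1.0, 0.4, -1.4]
opening: 0.408
```

Request:
{"op": "servo_tool", "data": {
  "increments": [
    [0.3,[0,0,0],0],
    [0.4,[0,0,0],0],
    [0.4,[0,0,0],0]
  ]
}}

```text
time_s: 8.32
position: [0.5047, -0.041, 0.0171]
tcp_rot: [[0.216, 0.976, 0.0], [0.976, -0.216, -0.0], [-0.0, 0.0, -1.0]]
force: [-0.7, 0.1, 1.2]
opening: 0.583
```

Request:
{"op": "servo_tool", "data": {
  "increments": [
    [0.4,[5,0,0],0.3],
    [0.4,[8,0,0],0.3],
    [0.4,[4,0,0],0],
    [1,[0,0,0],0],
    [1,[0,0,0],0]
  ]
}}

```text
time_s: 8.95
position: [0.5084, -0.0243, 0.0169]
tcp_rot: [[0.226, 0.974, -0.0], [0.974, -0.226, -0.0], [-0.0, 0.0, -1.0]]
force: [0.6, 0.0, -0.5]
opening: 0.454
```

Request:
{"op": "servo_tool", "data": {
  "increments": [
    [1,[0,0,0],0],
    [1,[0,0,0],0],
    [1,[0,0,0],0]
  ]
}}

```text
time_s: 9.32
position: [0.5084, -0.0245, 0.017]
tcp_rot: [[0.227, 0.974, 0.0], [0.974, -0.227, 0.0], [0.0, 0.0, -1.0]]
force: [-0.5, -0.2, -0.2]
opening: 0.413
```

Request:
{"op": "servo_tool", "data": {
  "increments": [
    [1,[0,0,-30],0],
    [1,[0,0,-35],0],
    [1,[0,25,-20],0],
    [1,[0,40,0],0],
    [1,[0,30,0],0]
  ]
}}

```text
time_s: 9.95
position: [0.6023, -0.0465, 0.1024]
tcp_rot: [[0.227, 0.974, 0.001], [0.974, -0.227, -0.001], [-0.0, 0.001, -1.0]]
force: [-0.7, 0.9, -2.1]
opening: 0.408
```

Request:
{"op": "servo_tool", "data": {
  "increments": [
    [1,[-0.6,15,0],0],
    [1,[0,3.3,0],0],
    [1,[0,0,0],0],
    [1,[0,0,0],0]
  ]
}}

```text
time_s: 10.45
position: [0.6173, -0.0503, 0.1017]
tcp_rot: [[0.227, 0.974, -0.002], [0.974, -0.227, 0.0], [0.0, -0.002, -1.0]]
force: [-0.6, 0.1, -1.8]
opening: 0.41
```

```bash
cat > look.py <<'E'
from h import *
import sys
s,im,d=cap("wrist",sys.argv[1])
p=np.array(s["position"]);R=np.array(s["tcp_rot"])
print(s["time_s"],p,s["force"],np.abs(s["qvel"]).max(),s["opening"],"yaw",np.degrees(np.arctan2(R[1,0],R[0,0])))
P=pts("wrist",d,np.ones(d.shape,bool),s); L=(P-p)@R; ok=np.abs(L[:,1])<0.05
m=ok&(P[:,2]>0.004)&(P[:,2]<0.0125)&(L[:,0]>-.05)&(L[:,0]<0.09); Q=L[m]
print("plate z",np.median(P[m][:,2]))
for x0 in np.arange(-0.02,0.075,0.008):
    q=Q[(Q[:,0]>x0)&(Q[:,0]<x0+0.008)]
    if len(q)>50: print("px",round(x0+.004,3),len(q),q[:,1].min(),q[:,1].max())
m=ok&(P[:,2]>0.024)&(P[:,2]<0.036)&(L[:,0]>0.0)&(L[:,0]<0.08); Q=L[m]
pp=[]
for y0 in np.arange(-0.036,0.036,0.004):
    q=Q[(Q[:,1]>y0)&(Q[:,1]<y0+0.004)]
    if len(q)>5: pp.append((y0+.002,q[:,0].max(),q[:,0].min()))
pp=np.array(pp); 
print("fence outer/inner",pp.shape and pp)
if len(pp)>3: print("slope deg",np.degrees(np.polyfit(pp[:,0],pp[:,1],1)[0]),np.degrees(np.polyfit(pp[:,0],pp[:,2],1)[0]), "y range",Q[:,1].min(),Q[:,1].max())
r=bot.trace("wrist","hook_inner")
if r:
    H=(pts("wrist",d,r[0]["region"],s)-p)@R
    H=H[(H[:,2]<0.03)&(H[:,2]>-.03)]
    print("blade/hook",r[0]["bbox"],H[:,0].max(),np.percentile(H,[1,50,99],axis=0))
    e=H[H[:,0]>H[:,0].max()-.003]; print("hook y",e[:,1].min(),e[:,1].max(),"z",np.median(e[:,2]))
E
python3 look.py w4.png; python3 -c "
import cv2;a=cv2.imread('pics/w4.png');cv2.imwrite('pics/w4c.png',cv2.resize(a[90:330,170:390],None,fx=2.5,fy=2.5,interpolation=2))"
```

```text
10.45 [ 0.6173 -0.0503  0.1017] [-0.6068  0.1216 -1.8142] 0.25869618071621064 0.4098300371630717 yaw 76.90612840344168
plate z 0.007538917295074596
px -0.016 182 -0.032415540744045304 0.03659393202587948
px -0.008 363 -0.03221471560008591 0.03720326924725994
px 0.0 533 -0.03278649325978407 0.03691705774717171
px 0.008 545 -0.032511677092500704 0.037311443636723236
px 0.016 363 -0.03225249287933914 0.037165146725170635
px 0.024 93 -0.03190764298383597 0.03687232609380096
px 0.032 564 -0.03228478916922993 0.03734061260263835
px 0.04 987 -0.03213625972295743 0.03693799682862467
px 0.048 495 -0.03272208480910515 0.0367268211430058
fence outer/inner [[-0.03    0.0324  0.0261]
 [-0.026   0.0326  0.0263]
 [-0.022   0.0325  0.0262]
 [-0.018   0.0325  0.0262]
 [ 0.018   0.0325  0.0263]
 [ 0.022   0.0325  0.0264]
 [ 0.026   0.0325  0.0264]
 [ 0.03    0.0325  0.0263]
 [ 0.034   0.0324  0.0264]]
slope deg -0.06811733765837136 0.14627764131297022 y range -0.03050504977540269 0.03499499429342421
blade/hook [252.0, 177.3, 304.6, 237.1] 0.04641041973171571 [[ 0.0234 -0.0096 -0.0174]
 [ 0.0374  0.0007 -0.0154]
 [ 0.0462  0.0101  0.0019]]
hook y -0.010463233276160349 0.011058048652152846 z -0.014666250300864481
```

View pics/w4c.png

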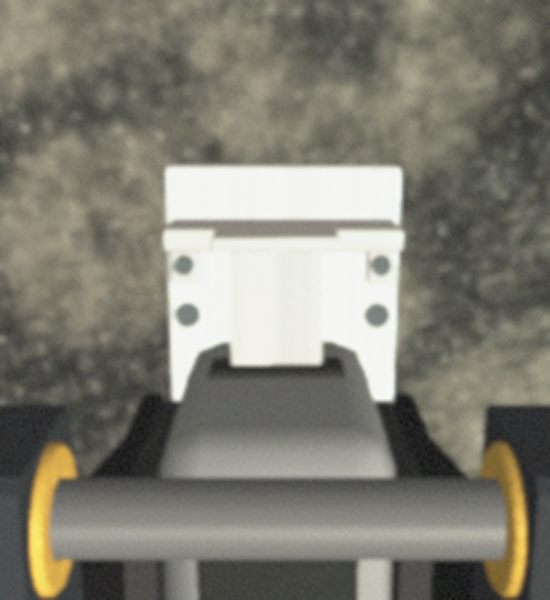

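Request:
{"op": "servo_tool", "data": {
  "increments": [
    [1,[0,1.8,20],0],
    [1,[0,0,25],0],
    [1,[0,0,15],0],
    [1,[0,0,9],0],
    [1,[0,0,3],0]
  ]
}}

```text
time_s: 11.18
position: [0.6202, -0.051, 0.0292]
tcp_rot: [[0.227, 0.974, -0.001], [0.974, -0.227, 0.0], [0.0, -0.001, -1.0]]
force: [-0.3, -0.1, -1.5]
opening: 0.412
```

Request:
{"op": "servo_tool", "data": {
  "increments": [
    [1,[0,0,1.5],0],
    [1,[0,0,0],0],
    [1,[0,0,0],0]
  ]
}}

```text
time_s: 11.55
position: [0.6207, -0.0512, 0.029]
tcp_rot: [[0.227, 0.974, 0.001], [0.974, -0.227, -0.0], [-0.0, 0.001, -1.0]]
force: [0.2, -0.6, -1.9]
opening: 0.413
```

```bash
python3 look.py w5.png; python3 -c "
import cv2;a=cv2.imread('pics/w5.png');cv2.imwrite('pics/w5c.png',cv2.resize(a[90:330,170:390],None,fx=2.5,fy=2.5,interpolation=2))"
```

```text
11.55 [ 0.6207 -0.0512  0.029 ] [ 0.2082 -0.556  -1.8678] 0.13608466968590355 0.4126686215864571 yaw 76.90362360880775
plate z 0.007449390864416559
px 0.0 183 -0.0365515148046928 0.03293257407792528
px 0.008 701 -0.03656353410290729 0.033431794929007316
px 0.016 680 -0.0362259116839932 0.03365953835702593
px 0.024 58 -0.03584438378114628 0.033099289331385486
px 0.032 788 -0.03655846427801627 0.03354163010250668
px 0.04 1231 -0.03630780586066558 0.03355320724349904
px 0.048 988 -0.036413726462935586 0.03342691640196501
fence outer/inner [[-0.034   0.0326  0.0267]
 [-0.03    0.0328  0.0267]
 [-0.026   0.0327  0.0111]
 [-0.022   0.0328  0.0093]
 [-0.018   0.0329  0.0094]
 [-0.014   0.0327  0.0181]
 [-0.01    0.0462  0.0206]
 [-0.006   0.0461  0.0458]
 [-0.002   0.0463  0.0458]
 [ 0.002   0.0463  0.0459]
 [ 0.006   0.0463  0.0459]
 [ 0.01    0.0463  0.0214]
 [ 0.014   0.0328  0.0198]
 [ 0.018   0.0326  0.0152]
 [ 0.022   0.0327  0.0096]
 [ 0.026   0.0327  0.0111]
 [ 0.03    0.0328  0.0268]]
slope deg 1.4197472107782632 0.48648728507882777 y range -0.03426017623380333 0.03126516600330875
blade/hook [254.6, 176.5, 305.6, 238.8] 0.046344483612354166 [[ 0.0235 -0.0097 -0.0173]
 [ 0.0374  0.0007 -0.0154]
 [ 0.0462  0.0108  0.0027]]
hook y -0.010461141409612722 0.011405823439766762 z -0.01488780527693438
```

View pics/w5c.png

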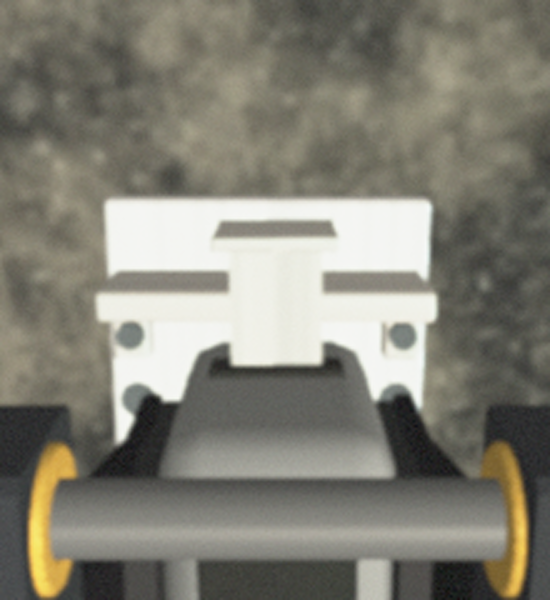

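Request:
{"op": "servo_tool", "data": {
  "increments": [
    [1,[0,-2,1.5],0],
    [1,[-4,0,0],0],
    [1,[-3,0,0],0],
    [1,[-2,0,0],0],
    [1,[-2,0,0],0]
  ]
}}

```text
time_s: 12.28
position: [0.6159, -0.0615, 0.0269]
tcp_rot: [[0.227, 0.974, 0.0], [0.974, -0.227, 0.0], [0.0, 0.0, -1.0]]
force: [-0.1, 3.5, -1.8]
opening: 0.412
```

Request:
{"op": "servo_tool", "data": {
  "increments": [
    [1,[-2,0,0],0],
    [1,[-2,0,0],0],
    [1,[-2,0,0],0]
  ]
}}

```text
time_s: 12.65
position: [0.6146, -0.0669, 0.0269]
tcp_rot: [[0.227, 0.974, 0.0], [0.974, -0.227, 0.0], [0.0, 0.0, -1.0]]
force: [1.5, 3.2, -2.2]
opening: 0.411
```

```bash
python3 look.py w6.png; python3 -c "
import cv2;a=cv2.imread('pics/w6.png');cv2.imwrite('pics/w6c.png',cv2.resize(a[90:330,170:390],None,fx=2.5,fy=2.5,interpolation=2))"
```

```text
12.65 [ 0.6146 -0.0669  0.0269] [ 1.4648  3.2474 -2.239 ] 1.6031396654938215 0.41082816294338126 yaw 76.90084723909989
plate z 0.007497600961721871
px 0.0 148 -0.03374982109752889 0.03573888280337063
px 0.008 720 -0.03409428541315837 0.035845883960872335
px 0.016 1042 -0.034170375644200696 0.035811416224107835
px 0.024 1299 -0.033851253333222794 0.03582338047754797
px 0.032 978 -0.03421677032922851 0.03591547702064865
px 0.04 387 -0.03363303612255709 0.035478213811899514
px 0.048 764 -0.03415105813753342 0.036013593563702775
px 0.056 2135 -0.033892316819082134 0.03580418401814443
px 0.064 1084 -0.034271474976315185 0.03601351959950031
fence outer/inner [[-0.03    0.0494  0.0433]
 [-0.026   0.0494  0.0112]
 [-0.022   0.0495  0.0097]
 [-0.018   0.0494  0.0096]
 [-0.014   0.0494  0.018 ]
 [-0.01    0.0517  0.0208]
 [-0.006   0.0518  0.0515]
 [-0.002   0.0518  0.0515]
 [ 0.002   0.0518  0.0515]
 [ 0.006   0.0519  0.0515]
 [ 0.01    0.0519  0.0213]
 [ 0.014   0.0494  0.0198]
 [ 0.018   0.0493  0.0145]
 [ 0.022   0.0492  0.0095]
 [ 0.026   0.0492  0.0109]
 [ 0.03    0.0493  0.0433]
 [ 0.034   0.0491  0.0432]]
slope deg -0.4454066098027618 5.404426159916084 y range -0.03213761587677413 0.03388511666910702
blade/hook [255.1, 164.4, 305.7, 239.7] 0.05189041759082204 [[ 0.023  -0.0096 -0.0172]
 [ 0.0398  0.0007 -0.0155]
 [ 0.0518  0.0108  0.019 ]]
hook y -0.010206702305023243 0.01259766633347483 z -0.015467808908663633
```

View pics/w6c.png

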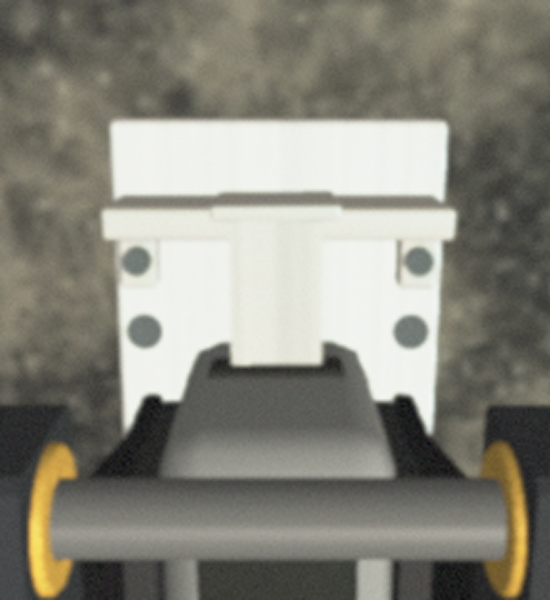

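Request:
{"op": "servo_tool", "data": {
  "increments": [
    [1,[-6,0,0],0],
    [1,[-9,0,0],0],
    [1,[-9,0,0],0],
    [1,[-9,0,0],0],
    [1,[-8,0,0],0]
  ]
}}

```text
time_s: 13.38
position: [0.6052, -0.1079, 0.027]
tcp_rot: [[0.227, 0.974, 0.0], [0.974, -0.227, -0.0], [0.0, 0.0, -1.0]]
force: [2.1, 4.3, -2.1]
opening: 0.418
```

Request:
{"op": "servo_tool", "data": {
  "increments": [
    [1,[-6,0,0],0],
    [1,[-4,0,0],0],
    [1,[-2,0,0],0],
    [1,[0,0,0],0],
    [1,[0,0,0],0]
  ]
}}

```text
time_s: 14.0
position: [0.6028, -0.1186, 0.027]
tcp_rot: [[0.227, 0.974, 0.0], [0.974, -0.227, -0.0], [0.0, 0.0, -1.0]]
force: [3.0, 3.7, -3.0]
opening: 0.412
```

```bash
python3 look.py w7.png | grep -v "^px"
python3 - <<'E'
from h import *
s,im,d=cap("side","side7.png"); cv2.imwrite("pics/side7c.png",cv2.resize(im[110:260,190:330],None,fx=4,fy=4,interpolation=2))
E
```

```text
14.0 [ 0.6028 -0.1186  0.027 ] [ 3.0489  3.6864 -2.9937] 0.12443868815486635 0.411975252407345 yaw 76.9036413497116
plate z 0.007492533158344531
fence outer/inner [[-0.026   0.012   0.0112]
 [-0.022   0.012   0.0096]
 [-0.018   0.0168  0.0097]
 [-0.014   0.0209  0.0177]
 [-0.01    0.0221  0.0205]
 [-0.006   0.0218  0.0214]
 [ 0.01    0.0222  0.0214]
 [ 0.014   0.0218  0.0198]
 [ 0.018   0.0201  0.0149]
 [ 0.022   0.0116  0.0093]
 [ 0.026   0.0119  0.0111]]
slope deg 0.5891511267963495 1.3558943396410148 y range -0.025970146163718903 0.027746521973135013
blade/hook [251.4, 30.1, 310.0, 225.4] 0.1135243740058401 [[ 0.029  -0.01   -0.0173]
 [ 0.0722  0.0003 -0.0155]
 [ 0.1045  0.01    0.0195]]
hook y -0.014120081356732584 0.0025993096774094763 z 0.01944478388891607
```

View pics/side7c.png

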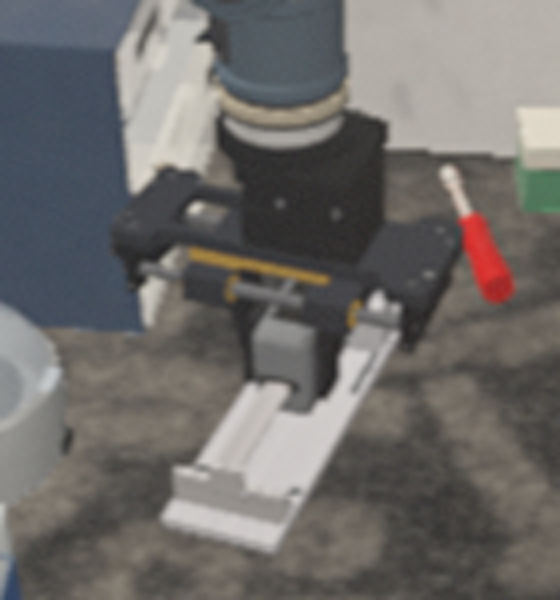

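Request:
{"op": "servo_tool", "data": {
  "increments": [
    [1,[-1.5,0,0],0],
    [1,[-1,0,0],0],
    [1,[0,0,0],0]
  ]
}}

```text
time_s: 14.52
position: [0.6021, -0.1214, 0.027]
tcp_rot: [[0.227, 0.974, 0.0], [0.974, -0.227, -0.0], [-0.0, 0.0, -1.0]]
force: [2.8, 3.1, -2.3]
opening: 0.407
```

Request:
{"op": "servo_tool", "data": {
  "increments": [
    [1,[-1,0,0],0],
    [1,[-1,0,0],0],
    [1,[0,0,0],0]
  ]
}}

```text
time_s: 14.9
position: [0.6016, -0.1233, 0.027]
tcp_rot: [[0.227, 0.974, 0.0], [0.974, -0.227, -0.0], [-0.0, 0.0, -1.0]]
force: [3.3, 2.7, -2.1]
opening: 0.412
```

```bash
python3 look.py w8.png | grep "^px\|^1"
```

```text
14.9 [ 0.6016 -0.1233  0.027 ] [ 3.2944  2.7226 -2.0698] 0.08152742576400378 0.41178165636431935 yaw 76.88575540578152
px 0.0 159 -0.034382420935516876 0.03568590966414626
px 0.008 704 -0.034029172091015476 0.03550299471631518
px 0.016 1077 -0.03443463930821534 0.03550223241104132
px 0.024 1324 -0.034198883905332836 0.03574539455122929
px 0.032 1348 -0.033929049517768324 0.0356401324781718
px 0.04 1403 -0.034184359205486056 0.03575148471544803
px 0.048 1415 -0.034399468670287064 0.035655229966541524
px 0.056 1533 -0.03425390781254436 0.035583787497586984
px 0.064 1548 -0.034177512466438235 0.03582939433815249
px 0.072 1566 -0.0342567269979517 0.035823001122427055
```

Request:
{"op": "servo_tool", "data": {
  "increments": [
    [1,[-1,0.5,0],0],
    [1,[-1,0.5,0],0],
    [1,[0,0,0],0]
  ]
}}

```text
time_s: 15.38
position: [0.6015, -0.1252, 0.0269]
tcp_rot: [[0.226, 0.974, -0.001], [0.974, -0.226, 0.0], [0.0, -0.001, -1.0]]
force: [1.3, 4.1, -0.5]
opening: 0.414
```

Request:
{"op": "servo_tool", "data": {
  "increments": [
    [1,[-0.5,0,0],0],
    [1,[-0.5,0,0],0],
    [1,[0,0,0],0]
  ]
}}

```text
time_s: 15.75
position: [0.6014, -0.1262, 0.0269]
tcp_rot: [[0.226, 0.974, -0.001], [0.974, -0.226, 0.0], [0.0, -0.001, -1.0]]
force: [1.2, 3.6, -0.9]
opening: 0.413
```

Request:
{"op": "servo_tool", "data": {
  "increments": [
    [1,[-0.5,0,0],0],
    [1,[-0.5,0,0],0],
    [1,[0,0,0],0]
  ]
}}

```text
time_s: 16.12
position: [0.6012, -0.1272, 0.0268]
tcp_rot: [[0.226, 0.974, -0.001], [0.974, -0.226, 0.0], [0.0, -0.001, -1.0]]
force: [0.8, 4.0, -1.4]
opening: 0.412
```

Request:
{"op": "servo_tool", "data": {
  "increments": [
    [1,[-0.5,0,0],0],
    [1,[-0.5,0,0],0],
    [1,[0,0,0],0]
  ]
}}

```text
time_s: 16.5
position: [0.601, -0.1282, 0.0269]
tcp_rot: [[0.227, 0.974, -0.001], [0.974, -0.227, 0.0], [0.0, -0.001, -1.0]]
force: [0.6, 3.8, -1.5]
opening: 0.41
```

Request:
{"op": "servo_tool", "data": {
  "increments": [
    [1,[-0.5,0,0],0],
    [1,[-0.5,0,0],0],
    [1,[0,0,0],0]
  ]
}}

```text
time_s: 16.88
position: [0.601, -0.1285, 0.0269]
tcp_rot: [[0.227, 0.974, -0.0], [0.974, -0.227, 0.001], [0.001, -0.001, -1.0]]
force: [1.3, 5.9, -0.9]
opening: 0.41
```

Request:
{"op": "servo_tool", "data": {
  "increments": [
    [1,[-0.5,0,0],0],
    [1,[0,0,0],0]
  ]
}}

```text
time_s: 17.12
position: [0.601, -0.1285, 0.0269]
tcp_rot: [[0.227, 0.974, -0.0], [0.974, -0.227, 0.002], [0.001, -0.0, -1.0]]
force: [0.7, 7.4, -0.9]
opening: 0.414
```

Request:
{"op": "servo_tool", "data": {
  "increments": [
    [1,[-0.5,0,0],0],
    [1,[0,0,0],0]
  ]
}}

```text
time_s: 17.38
position: [0.601, -0.1285, 0.0269]
tcp_rot: [[0.227, 0.974, 0.0], [0.974, -0.227, 0.002], [0.002, -0.0, -1.0]]
force: [2.9, 9.3, -1.3]
opening: 0.411
```

Run:
```python
from h import *
s,im,d=cap("side"); cv2.imwrite("pics/side9c.png",cv2.resize(im[110:260,190:330],None,fx=4,fy=4,interpolation=2))
print(s["time_s"],s["position"],s["force"],s["moment"])
s,im,d=cap("top"); cv2.imwrite("pics/top9c.png",cv2.resize(im[90:220,220:450],None,fx=3.4,fy=3.4,interpolation=2))
```

```text
17.375 [ 0.601  -0.1285  0.0269] [ 2.8804  9.3028 -1.2626] [ 1.2673 -0.2048  0.0763]
```

View pics/side9c.png

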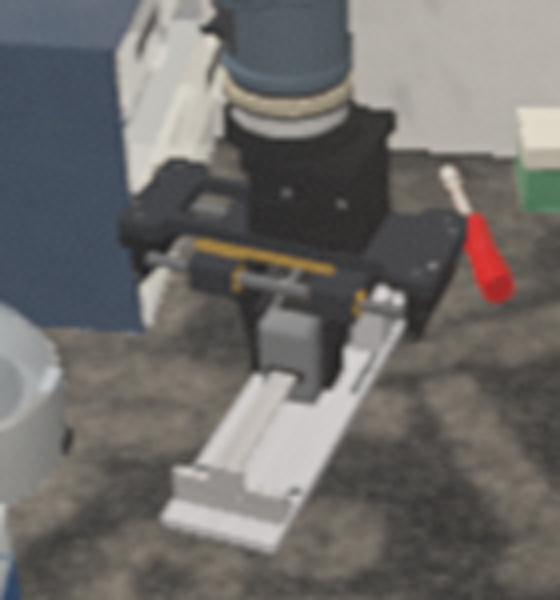

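View pics/top9c.png

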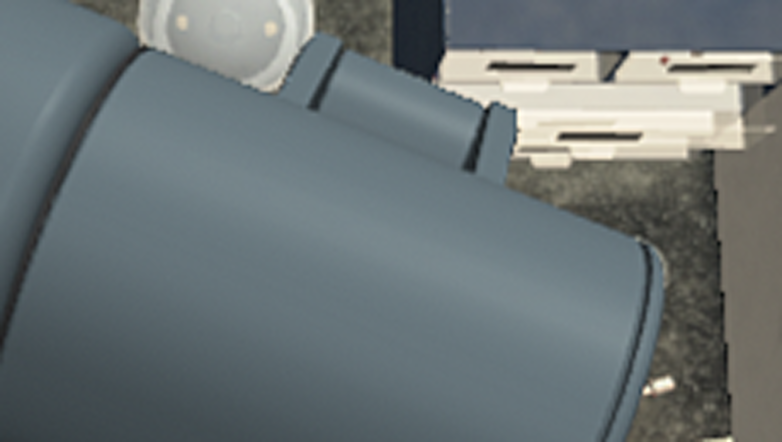

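Request:
{"op": "servo_tool", "data": {
  "increments": [
    [1,[0.4,0,1],0],
    [1,[0,0,1],0],
    [1,[0,0,0],0]
  ]
}}

```text
time_s: 17.85
position: [0.6014, -0.1286, 0.0254]
tcp_rot: [[0.228, 0.974, 0.001], [0.974, -0.228, 0.002], [0.002, 0.0, -1.0]]
force: [1.9, 7.3, 1.6]
opening: 0.413
```

Request:
{"op": "servo_tool", "data": {
  "increments": [
    [1,[0,0,1],0],
    [1,[0,0,1],0],
    [1,[0,0,0],0]
  ]
}}

```text
time_s: 18.23
position: [0.6015, -0.1287, 0.0242]
tcp_rot: [[0.228, 0.974, 0.001], [0.974, -0.228, 0.001], [0.002, 0.001, -1.0]]
force: [0.5, 8.1, 5.1]
opening: 0.413
```

Request:
{"op": "servo_tool", "data": {
  "increments": [
    [1,[0,0,0.7],0],
    [1,[0,0,0.7],0],
    [1,[0,0,0],0]
  ]
}}

```text
time_s: 18.6
position: [0.6016, -0.1287, 0.023]
tcp_rot: [[0.228, 0.974, 0.001], [0.974, -0.228, 0.001], [0.002, 0.001, -1.0]]
force: [-0.1, 8.9, 7.7]
opening: 0.41
```

Request:
{"op": "servo_tool", "data": {
  "increments": [
    [1,[0,0,0.7],0],
    [1,[0,0,0.7],0],
    [1,[0,0,0],0]
  ]
}}

```text
time_s: 18.98
position: [0.6016, -0.1287, 0.0217]
tcp_rot: [[0.228, 0.974, 0.001], [0.974, -0.228, 0.001], [0.002, 0.001, -1.0]]
force: [-0.3, 8.7, 7.5]
opening: 0.412
```

Request:
{"op": "servo_tool", "data": {
  "increments": [
    [1,[0,0,0.7],0],
    [1,[0,0,0.5],0],
    [1,[0,0,0],0]
  ]
}}

```text
time_s: 19.35
position: [0.6016, -0.1287, 0.0205]
tcp_rot: [[0.228, 0.974, 0.001], [0.974, -0.228, 0.001], [0.002, 0.001, -1.0]]
force: [-0.1, 7.6, 7.7]
opening: 0.414
```

Request:
{"op": "servo_tool", "data": {
  "increments": [
    [1,[0,0,0.5],0],
    [1,[0,0,0.5],0],
    [1,[0,0,0],0]
  ]
}}

```text
time_s: 19.73
position: [0.6016, -0.1287, 0.0202]
tcp_rot: [[0.228, 0.974, 0.001], [0.974, -0.228, 0.001], [0.002, 0.001, -1.0]]
force: [-0.8, 8.7, 11.2]
opening: 0.413
```

Request:
{"op": "servo_tool", "data": {
  "increments": [
    [1,[0,0,0.5],0],
    [1,[0,0,0.3],0],
    [1,[0,0,0],0]
  ]
}}

```text
time_s: 20.1
position: [0.6016, -0.1287, 0.0201]
tcp_rot: [[0.228, 0.974, 0.002], [0.974, -0.228, 0.001], [0.002, 0.001, -1.0]]
force: [-2.0, 9.1, 15.1]
opening: 0.411
```

Request:
{"op": "servo_tool", "data": {
  "increments": [
    [1,[0,0,0],0]
  ]
}}

```text
time_s: 20.23
position: [0.6016, -0.1287, 0.0201]
tcp_rot: [[0.228, 0.974, 0.002], [0.974, -0.228, 0.001], [0.002, 0.001, -1.0]]
force: [-1.5, 8.6, 15.1]
opening: 0.413
```

Request:
{"op": "servo_tool", "data": {
  "increments": [
    [1,[0.7,-0.4,0],0],
    [1,[0.7,-0.4,0],0],
    [1,[0,0,0],0]
  ]
}}

```text
time_s: 20.6
position: [0.6016, -0.1286, 0.0201]
tcp_rot: [[0.228, 0.974, 0.003], [0.974, -0.228, -0.001], [-0.0, 0.003, -1.0]]
force: [-2.3, 4.1, 14.7]
opening: 0.411
```

Request:
{"op": "servo_tool", "data": {
  "increments": [
    [1,[0,0,-1],0],
    [1,[0,0,-1],0],
    [1,[0,0,0],0]
  ]
}}

```text
time_s: 20.98
position: [0.6016, -0.1286, 0.0201]
tcp_rot: [[0.227, 0.974, 0.002], [0.974, -0.227, -0.001], [-0.0, 0.003, -1.0]]
force: [1.8, 3.6, 7.5]
opening: 0.412
```

Request:
{"op": "servo_tool", "data": {
  "increments": [
    [1,[0.5,0,-0.7],0],
    [1,[0,0,-0.7],0],
    [1,[0,0,0],0]
  ]
}}

```text
time_s: 21.35
position: [0.6006, -0.1282, 0.0201]
tcp_rot: [[0.226, 0.974, -0.0], [0.974, -0.226, -0.001], [-0.001, -0.0, -1.0]]
force: [1.4, 0.9, 0.0]
opening: 0.412
```

Request:
{"op": "servo_tool", "data": {
  "increments": [
    [1,[0.4,0,-0.4],0],
    [1,[0,0,0],0],
    [1,[0,0,0],0]
  ]
}}

```text
time_s: 21.72
position: [0.6003, -0.1276, 0.0207]
tcp_rot: [[0.226, 0.974, -0.001], [0.974, -0.226, -0.0], [-0.0, -0.001, -1.0]]
force: [1.2, -0.2, -2.1]
opening: 0.413
```

Request:
{"op": "servo_tool", "data": {
  "increments": [
    [1,[-0.5,0.4,0.4],0],
    [1,[-0.5,0.4,0.4],0],
    [1,[0,0,0],0]
  ]
}}

```text
time_s: 22.1
position: [0.601, -0.1283, 0.0202]
tcp_rot: [[0.227, 0.974, -0.001], [0.974, -0.227, 0.0], [0.0, -0.001, -1.0]]
force: [-0.9, 1.4, 0.3]
opening: 0.409
```

Request:
{"op": "servo_tool", "data": {
  "increments": [
    [1,[-0.4,0,0.3],0],
    [1,[-0.3,0,0],0],
    [1,[0,0,0],0]
  ]
}}

```text
time_s: 22.48
position: [0.601, -0.1284, 0.0202]
tcp_rot: [[0.227, 0.974, -0.0], [0.974, -0.227, 0.001], [0.001, -0.0, -1.0]]
force: [-0.5, 4.3, 3.2]
opening: 0.413
```

Request:
{"op": "servo_tool", "data": {
  "increments": [
    [1,[0.4,0,0],0],
    [1,[0,0,0],0]
  ]
}}

```text
time_s: 22.72
position: [0.601, -0.1284, 0.0202]
tcp_rot: [[0.227, 0.974, -0.0], [0.974, -0.227, 0.001], [0.001, -0.001, -1.0]]
force: [-0.5, 5.3, 4.7]
opening: 0.414
```

Request:
{"op": "servo_tool", "data": {
  "increments": [
    [0.5,[0,0,0],0],
    [0.4,[0,0,0],0],
    [0.3,[0,0,0],0],
    [0.3,[0,0,0],0]
  ]
}}

```text
time_s: 23.22
position: [0.6013, -0.1293, 0.0198]
tcp_rot: [[0.227, 0.974, 0.0], [0.974, -0.227, -0.0], [-0.0, 0.0, -1.0]]
force: [0.0, 0.0, -0.2]
opening: 0.68
```

```bash
python3 look.py w10.png | grep -v "^px"; python3 -c "
import cv2;a=cv2.imread('pics/w10.png');cv2.imwrite('pics/w10c.png',cv2.resize(a[20:340,140:420],None,fx=1.8,fy=1.8,interpolation=2))"
```

```text
23.225 [ 0.6013 -0.1293  0.0198] [ 0.0093  0.0314 -0.2374] 0.17500614872980116 0.679683424387934 yaw 76.88547768177133
plate z 0.007517482119652162
fence outer/inner [[-0.034   0.0122  0.0096]
 [-0.03    0.0108  0.0001]
 [-0.018   0.0196  0.0158]
 [-0.014   0.022   0.0198]
 [-0.01    0.08    0.0222]
 [-0.006   0.08    0.0223]
 [-0.002   0.08    0.0237]
 [ 0.002   0.08    0.0238]
 [ 0.006   0.08    0.0237]
 [ 0.01    0.0443  0.0222]
 [ 0.014   0.0224  0.0204]
 [ 0.018   0.0204  0.0157]
 [ 0.03    0.0105  0.0002]
 [ 0.034   0.0123  0.0097]]
slope deg -3.6048813361142624 0.26692028064274725 y range -0.03737452793761062 0.03947625468223663
blade/hook [247.1, 0.0, 305.8, 200.8] 0.1214603990090046 [[ 0.0401 -0.0089 -0.0175]
 [ 0.0823 -0.0001 -0.0159]
 [ 0.1148  0.0082 -0.014 ]]
hook y 0.012352812227969653 0.012352812227969653 z 0.01199406639426751
```

View pics/w10c.png

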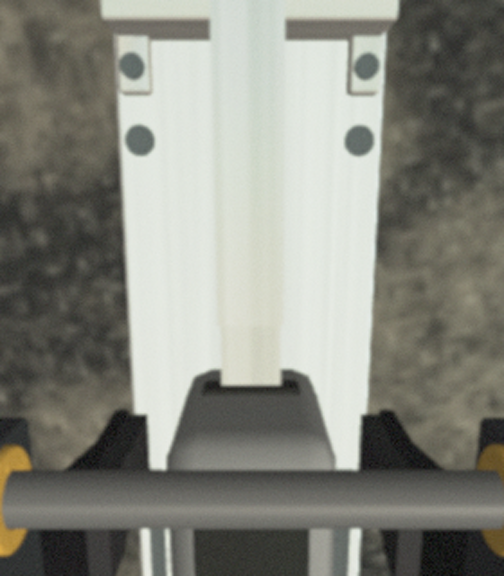

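Request:
{"op": "servo_tool", "data": {
  "increments": [
    [0.3,[0,0,-5],0],
    [0.3,[0,0,-20],0],
    [0.3,[0,0,-45],0],
    [0.3,[0,0,-50],0],
    [0.3,[0,0,-50],0]
  ]
}}

```text
time_s: 23.95
position: [0.6012, -0.1288, 0.193]
tcp_rot: [[0.227, 0.974, 0.002], [0.974, -0.227, -0.001], [-0.0, 0.002, -1.0]]
force: [1.2, 0.4, -0.2]
opening: 0.701
```

Request:
{"op": "servo_tool", "data": {
  "increments": [
    [0.3,[0,0,-30],0],
    [0.3,[0,0,0],0],
    [0.3,[0,0,0],0],
    [0.3,[0,0,0],0]
  ]
}}

```text
time_s: 24.45
position: [0.6001, -0.1284, 0.2183]
tcp_rot: [[0.227, 0.974, -0.003], [0.974, -0.227, 0.001], [0.001, -0.003, -1.0]]
force: [-0.1, 0.4, -0.3]
opening: 0.703
```

```bash
cat > fin.py <<'E'
from h import *
import sys
s,im,d=cap("wrist",sys.argv[1])
p=np.array(s["position"]);print(s["time_s"],p,np.abs(s["qvel"]).max())
a=np.radians(76.9);X=np.array([np.cos(a),np.sin(a),0]);Y=np.array([-np.sin(a),np.cos(a),0]) # jig axes
P=pts("wrist",d,np.ones(d.shape,bool),s); J=np.c_[P@X,P@Y,P[:,2]]
r=bot.trace("wrist","rule_mid"); 
if r:
    q=pts("wrist",d,r[0]["region"],s);t=q[q[:,2]>.06]; rc=cv2.minAreaRect(t[:,:2].astype(np.float32)*1000);print("case",r[0]["bbox"],rc,"x range",(t@X).min(),(t@X).max(),"y mid",((t@Y).min()+(t@Y).max())/2,"top z",np.median(t[:,2]))
r=bot.trace("wrist","stop")
if r:
    q=pts("wrist",d,r[0]["region"],s);t=q[(q[:,2]>.036)&(q[:,2]<.05)];print("stop",r[0]["bbox"],cv2.minAreaRect(t[:,:2].astype(np.float32)*1000),"x range",np.percentile(t@X,[1,99]),"y mid",((t@Y).min()+(t@Y).max())/2)
r=bot.trace("wrist","hook_inner")
if r:
    q=pts("wrist",d,r[0]["region"],s);t=q[q[:,2]>.028];print("blade x",np.percentile(t@X,[0,1,99,100]),"z",np.median(t[:,2]))
f=J[(J[:,2]>.024)&(J[:,2]<.034)]; x0=0.6267*X[0]-0.0191*X[1]
f=f[(np.abs(f[:,0]-x0)<.02)]; c=np.median(f[:,1]); f=f[np.abs(f[:,1]-c)>.013]; print("fence x",len(f),np.percentile(f[:,0],[1,99]))
E
python3 fin.py w11.png
```

```text
24.45 [ 0.6001 -0.1284  0.2183] 0.45865628822974847
case [263.1, 73.8, 301.4, 253.8] ((598.08251953125, -144.5946807861328), (75.9912109375, 35.847999572753906), 76.66560363769531) x range -0.043245782512786414 0.032765093497099336 y mid -0.6153703244639529 top z 0.0677003256995786
stop [249.3, 237.2, 313.2, 281.8] ((585.839599609375, -193.5498504638672), (26.096397399902344, 65.55754089355469), 77.01327514648438) x range [-0.0681 -0.0432] y mid -0.6144853528454346
blade x [0.05   0.0511 0.1247 0.1256] z 0.03561348252112838
fence x 403 [0.1046 0.1422]
```

View pics/w11.png

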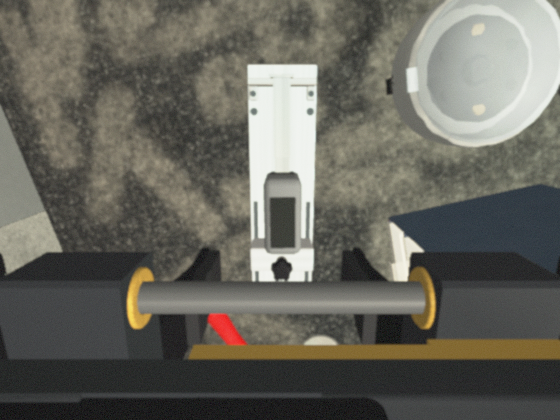

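```bash
python3 fin.py w12.png
python3 - <<'E'
from h import *
s,im,d=cap("side"); cv2.imwrite("pics/side12c.png",cv2.resize(im[110:260,190:330],None,fx=4,fy=4,interpolation=2))
E
```

```text
24.65 [ 0.6008 -0.1287  0.2187] 0.3252392288559402
case [260.6, 72.7, 301.6, 255.8] ((598.3540649414062, -143.2774658203125), (74.19903564453125, 35.855812072753906), 76.69548034667969) x range -0.04102793866363505 0.033131569237437174 y mid -0.6153221475889323 top z 0.0675673244140454
stop [247.0, 238.7, 311.1, 282.6] ((585.6364135742188, -193.57044982910156), (26.24816131591797, 65.5794448852539), 77.02284240722656) x range [-0.0685 -0.0434] y mid -0.61428756362689
blade x [0.0509 0.0518 0.1253 0.1256] z 0.03555859275440243
fence x 409 [0.1047 0.1418]
```

View pics/side12c.png

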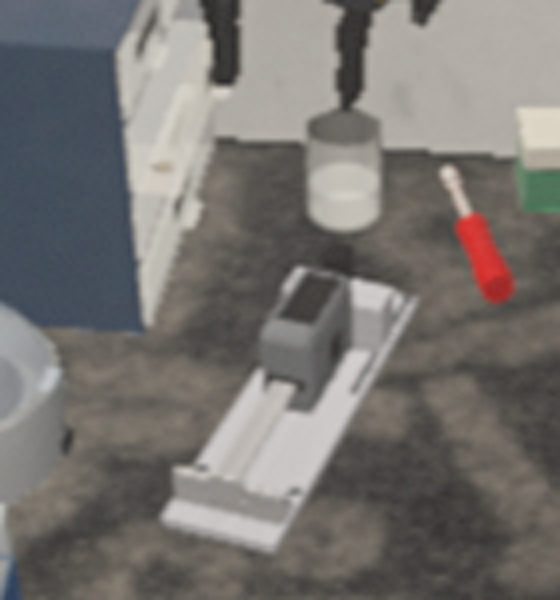

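Request:
{"op": "servo_tool", "data": {
  "increments": [
    [0.3,[0,0,0],0],
    [0.3,[0,0,0],0],
    [0.3,[0,0,0],0],
    [0.3,[0,0,0],0]
  ]
}}

```text
time_s: 25.4
position: [0.6012, -0.1289, 0.2199]
tcp_rot: [[0.227, 0.974, 0.0], [0.974, -0.227, -0.0], [-0.0, 0.0, -1.0]]
force: [0.1, 0.0, -0.3]
opening: 0.696
```

```bash
python3 fin.py w13.png
```

```text
25.4 [ 0.6012 -0.1289  0.2199] 0.13140384513634992
case [261.0, 72.6, 301.6, 256.2] ((598.3679809570312, -144.185302734375), (75.80001068115234, 35.963722229003906), 77.27274322509766) x range -0.04265680917355844 0.0330450127026193 y mid -0.6153619725938917 top z 0.06762480609693214
stop [249.5, 237.8, 311.2, 277.2] ((585.61083984375, -193.42202758789062), (25.471750259399414, 65.38129425048828), 77.13098907470703) x range [-0.0678 -0.0433] y mid -0.61421987166188
blade x [0.0497 0.05   0.1254 0.1256] z 0.03557036215119308
fence x 388 [0.104 0.141]
```

```bash
python3 -c "
from rig import bot
print(bot.hand_in())"
```

```text
the job is handed in; nothing more can be done
None
```

The rule is standing locked in the jig, hook on the fence and back at the stop. I handed the job in at 25.4 s.

**What I did**
- **Regrasp:** I set the rule down on the bench once and gripped it again about 17 mm further forward. Gripped at its centre, the gripper's body would have met an open cabinet drawer near the stop.
- **Draw:** I lowered the hook behind the fence and drew the case back at about 4 N until the force rose at the stop.
- **Lock:** I then pushed down to about 16 N above the force felt before touching. The brake stiffened after roughly 5 mm.
- **Release:** While easing off, the case moved about 1 mm away from the stop and lifted slightly. The spring pull was gone, so the blade was locked. I set it back against the stop lightly, then let go and lifted clear.

**Last checks**
- **Back at stop:** The case back was at −42.7 to −43.2 mm and the stop face at −43.3 mm in the same frame. The gap is therefore 0.6 mm at most, about the measuring noise. A middle reading put the back at −41.0 mm, but the case then measured about 2 mm short, so I took it as a clipped outline.
- **Hook and blade:** The hook end stayed at 125.6 mm in all three readings, and the blade is out about 68 mm. The automatic fence reading in these checks was unusable, so hook contact rests on the fence position measured earlier and on the side picture.
- **Stop and bystanders:** The stop block agreed with its first position to about 2 mm, within the calibration. The beaker and nut driver stand undisturbed in the last side picture. I did not measure the marker again, and the arm went nowhere near it after picking up the rule.

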